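# Open and hold the plate clamp of a microplate shaker

### The job

I want to lift the 96-well plate off the microplate shaker: draw the clamp lock by sliding its black grip all the way to its end stop, away from the arm's pivot, then swing the sprung clamp arm away from the plate by its thumb post until the pawl clicks in behind the tooth. The pawl is only a catch for a slipping hand, so do not leave the arm hanging on it: press the arm on to, or nearly to, its rubber bumper and finish while still holding it there, so that I can take the plate out. Leave the plate lying in its nest and the things beside the shaker where they are.

Things in the scene. Friction and masses are not known exactly. Their poses are not given: they have to be found in the camera images.
- shaker: Microplate shaker, fixed to the bench: white housing 200 (x) x 250 (y) mm with an aluminium tray on top; origin at the centre of its underside, on the bench; x to its back, y to its left as seen from its control panel, which faces -x; z up. Tray top at z = 66 mm, everything on it is lower than 90 mm except the pivot of the arm (99 mm), the lock's grip (108 mm) and the thumb post (126 mm).
- lock_grip (a point): Point in the black ribbed grip of the clamp lock, behind the plate, 12 mm below the grip's top and on its middle. The grip is an upright block 13 (x) x 24 (y) mm, free from 14 to 42 mm above the tray; its axes are the shaker's. It slides along the shaker's +y (away from the arm's pivot) on a track. The grip has free space of over 23 mm to either side in x; the plate's top (83 mm above the bench) lies 30 mm in front of its middle.
- lock (a joint): How far the lock's grip is drawn out along the shaker's +y, m: starts at 0 to 0.010 with the steel tongue in the fork of the clamp arm, which keeps the arm from opening; the end stop is at 0.036. Friction 2 N; it stays where it is left.
- clamp_post (a point): Point on the axis of the thumb post, the upright ribbed steel pin at the free end of the clamp arm, nearest the control panel: 14 mm in diameter from 21 to 54 mm above the tray, an 18 mm cap up to 60 mm above the tray; this point lies 40 mm above the tray. 130 mm from the arm's pivot.
- clamp_pivot (a point): Axis of the clamp arm's hinge at the height of the tray's top: vertical, at (62, -42) mm in the shaker's frame. With the arm shut, the thumb post lies 130 mm from it along the shaker's -x.
- clamp (a joint): Angle of the clamp arm about the vertical pivot, rad: about 0 with its roller resting on the plate's right end; grows as the thumb post swings away from the plate, to the shaker's -y (counter-clockwise from above). A spring drives it shut: about 2.7 N at the post at 0, 8 N at 0.5. From about 0.05 the tooth lifts the pawl, at about 0.37 the pawl drops in behind it (click); let go, the arm would then hang on the pawl at about 0.36. Rubber bumper (end of the swing) at 0.56.
- pawl (a joint): Sprung pawl beside the arm's toothed sector, rad: 0 when it lies in (before the tooth and again behind it), up to about 0.14 while the tooth lifts it. It works by itself.
- plate: White 96-well plate, 74 (x) x 108 (y) x 14 mm, lying loose in the nest on the tray, origin at the middle of its underside (69 mm above the bench). It stays in its nest.
- bottle: Small screw-cap reagent bottle, 56 mm in diameter, 105 mm tall, standing to the left of the shaker; bystander, origin at its foot.
- cryobox: Grey card box 71 x 71 x 46 mm to the left of the shaker; bystander, origin under its centre.
- timer: Flat lab timer 62 x 62 x 20 mm to the left of the shaker; bystander, origin under its centre.
There are look-alikes about, which are no part of the job. There is more than one size of the plate; the one meant has the size given above.

How it is judged (in metres and radians):
On the way:
1. the lock is slid to its end stop while the clamp arm is still shut on the plate (value of joint lock above 0.032 m and value of joint clamp below 0.1 rad), for 0.2 s.
At the end, for the whole second after the job is handed in: Through the last second: lock joint above 0.030 m (end stop 0.036), clamp joint above 0.44 rad (let go, it would hang on the pawl at about 0.36; bumper 0.56), pawl dropped (below 0.05 rad), the fingers pressing on the clamp arm with over 2 N, and the plate still within 8 mm of its place in the nest (value of joint lock above 0.03 m and value of joint clamp above 0.44 rad and value of joint pawl below 0.05 rad and contact force between the fingers and clamp above 2 N and x of plate in the frame of shaker between -0.013 and 0.003 m and y of plate in the frame of shaker between 0.034 and 0.05 m and z of plate in the frame of shaker below 0.075 m); the arm keeps its last pose, push and grip.
It fails at once if the plate is shoved or lifted out of its place in the nest (moved over 8 mm) (distance of plate from where it was at the start of the episode above 0.008 m).
It fails at once if the bottle beside the shaker is pushed away (over 30 mm) or tipped (distance of bottle from where it was at the start of the episode above 0.03 m or angle between bottle's own z axis and vertical above 0.4 rad).
It fails at once if the cryobox beside the shaker is pushed away (over 30 mm) or tipped (distance of cryobox from where it was at the start of the episode above 0.03 m or angle between cryobox's own z axis and vertical above 0.4 rad).
It fails at once if the timer beside the shaker is pushed away (over 30 mm) or tipped (distance of timer from where it was at the start of the episode above 0.03 m or angle between timer's own z axis and vertical above 0.4 rad).
It also fails if it takes over 42 s, if anything falls off the work surface, if the arm or the gripper's body presses on something with over 40 N, if the wrist force passes 120 N, or if a joint passes its speed limit or range.

### The arm

A 6-joint arm with a two-finger parallel gripper is mounted at the origin on a cart in front of the work surface, level with it; the furniture and walls round the work are solid. World frame = base frame: x ahead of the robot, y to its left, z up, the work surface at z = 0. Lengths are in mm, angles in rad, forces in N, time in s.
With the tool pointing down it reaches from about 400 to 925 mm from the base axis. Payload 12.5 kg.
Tool frame: the origin (TCP) lies between the finger pads; the fingertips stand 19 mm ahead of it and the grasp point (between the pads) is the TCP (env.tips_ahead is the distance from the TCP to the fingertips, in mm); z points along the fingers, y is the line along which they close (so a half turn about z gives the same grasp; the last joint's range is limited). The gripper opens to 95 mm and grips with 3 to 60 N. Pads are 20 mm wide; open, the fingers measure 119 mm over their backs; the gripper's body (75 mm by 180 mm) begins 59 mm behind the grasp point.
Start: joints at [-1.236, 0.491, 1.559, -0, 1.092, -0.106], TCP at [266.689, -565.266, 201.861] pointing down, gripper open.
Joint ranges: [-3.1, 3.1], [-0.84, 2.19], [0.05, 2.79], [-1.13, 4.28], [0.06, 2.93], [-2.69, 2.69]. Speed limits (rad/s): [2.22, 2.22, 2.79, 3.14, 3.14, 3.14].

### API

Orientations are given as [roll, pitch, yaw] about the fixed x, y, z axes, in that order (R = Rz(yaw) Ry(pitch) Rx(roll)).
In Python, from cell import env gives the robot as it stands.
- The arm moves only by the shell command python3 -m crank 'ROWS'. ROWS is JSON, a list of rows, each a list of 5 numbers: the shift along the tool's x, y, z in mm, then the turn about the tool's z in degrees, then the finger opening in mm, from 0 to 95.1. In form: [[dx, dy, dz, yaw, grip], ...]. A call has 1 to 10 rows; each row is the pose to reach, as a shift and turn from the pose commanded when the call began, along the tool's axes at that moment; what a row does not reach only later rows make up. A row lasts 1/12 s, in which the tool goes at most 41.7 mm and 7.16 degrees, less where a joint would pass 70% of its speed; a pose out of reach is approached as far as the arm can. A call with a gripper value outside its range is refused whole. The fingers move at their own pace and stop on an object; the grip force is fixed at half the most. Time passes only in rows, so rows that repeat a pose let the fingers close. It gives the time, the measured TCP pose, the force, the opening and the grip force at its end, in the units of the state.
- env.state(): the state, without advancing time (a new reading comes with each control period).
- env.read_camera(name): name is "scene" or "top"; returns a dict with "img" (420x560x3 uint8, blue, green, red), "K" (3x3 intrinsics, pixels), "k1" (the pictures are not rectified: a ray, as slopes to the right and down, at radius r is drawn at 1 + k1 r^2 times it, then the intrinsics apply), "pose" (4x4, takes a point from camera to world coordinates). Camera axes: x right, y down, z forward; pixel columns grow to the right and rows downward; lengths in mm; the calibration is good to about 2 mm. A picture is of the moment at which its call begins. There is no depth.
- env.job_done(): hands the job in; it is judged then, once.
The state is a dict: "t": time; "joints": joint angles; "qvel": joint speeds; "tau": joint torques, N m; "eef_pos": TCP position; "tcp_rot": TCP orientation; "ft_force": force on the tool from outside, world axes, zero at the start; "moment": the same for the moment, N m; "opening": opening from 0.0 (shut) to 1.0 (fully open); "grip_force": force on a finger pad.
Only numpy, scipy, OpenCV 4.12 (cv2) and the standard library are available. Lean on these libraries where they do the work, as an engineer would, in place of code of your own. Each camera call takes 0.05 s, during which the arm holds its last target. There are 200 camera calls.

## Working session

There is one attempt and no reset: what is moved stays moved. The work goes in short steps, Python scripts to look and compute and a shell command to move; the robot and the scene stay as the last step left them, time stands still between calls to the robot, and variables do not carry over. Pictures are saved under pics/ and viewed, at most 10 in all, crops included, and the job is handed in when it is done.

```bash
ls; mkdir -p pics
python3 - <<'E'
from cell import env
import cv2,numpy as np
for n in("scene","top"):
    c=env.read_camera(n);cv2.imwrite(f"pics/{n}0.png",c["img"]);print(n,c["K"].tolist(),c["k1"],np.round(c["pose"],4).tolist())
s=env.state();print(s["t"],s["eef_pos"],s["tcp_rot"],s["opening"])
E
```

```text
pics
scene [[446.74544962555257, 0.0, 279.37134024291373], [0.0, 446.74544962555257, 210.59717913516744], [0.0, 0.0, 1.0]] -0.14907825713535847 [[-0.7545, -0.3305, 0.567, 34.0384], [-0.6561, 0.4016, -0.6389, 752.1818], [-0.0166, -0.8541, -0.5199, 529.5464], [0.0, 0.0, 0.0, 1.0]]
top [[428.96297304108236, 0.0, 278.5460233077133], [0.0, 428.96297304108236, 205.2590826004228], [0.0, 0.0, 1.0]] -0.10270135063141327 [[-0.0217, -0.994, 0.1073, 437.2822], [-0.9995, 0.0239, 0.0193, 216.5298], [-0.0218, -0.1068, -0.994, 925.7889], [0.0, 0.0, 0.0, 1.0]]
0.1 [ 266.60894761 -565.02192976  201.33155986] [-3.14064546e+00 -8.46930351e-05  4.40856093e-01] 1.000652244172345
```

View pics/scene0.png

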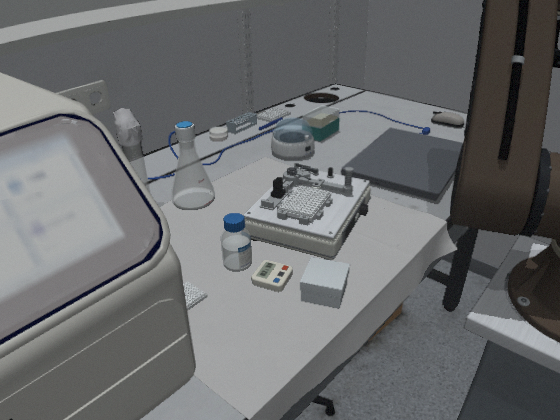

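View pics/top0.png

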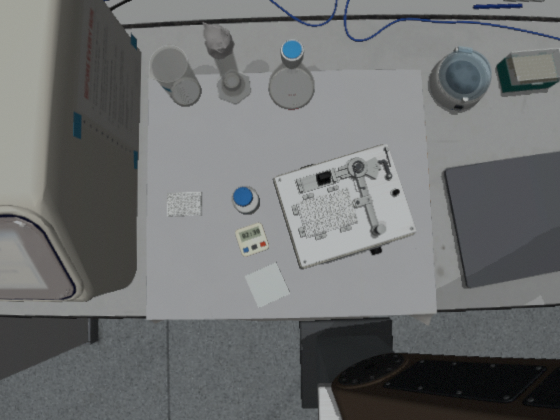

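Run:
```python
import cv2
a=cv2.imread("pics/top0.png")[135:275,265:425];cv2.imwrite("pics/top0c.png",cv2.resize(a,(640,560),interpolation=cv2.INTER_CUBIC))
a=cv2.imread("pics/scene0.png")[155:255,235:385];cv2.imwrite("pics/sc0c.png",cv2.resize(a,(750,500),interpolation=cv2.INTER_CUBIC))
```

```text
(no output)
```

View pics/top0c.png

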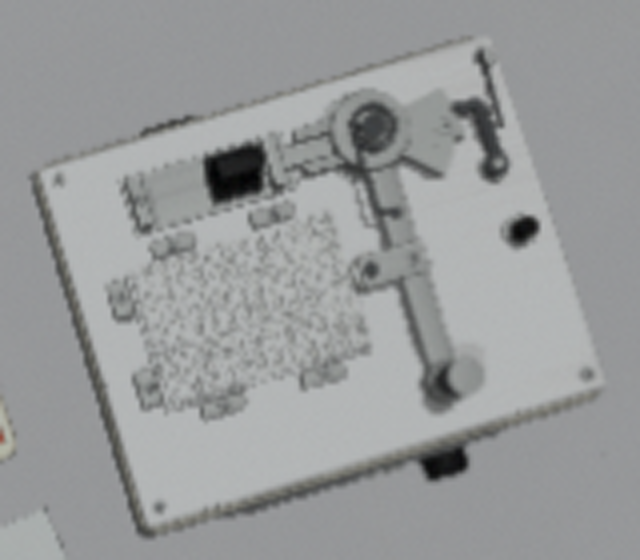

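View pics/sc0c.png

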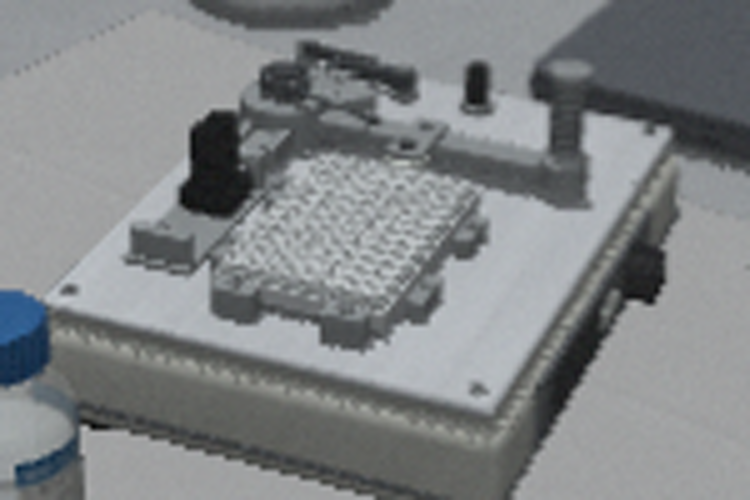

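Top view: grip ≈ (324,176), pivot ≈ (358,166), post cap ≈ (381,228), with the arm shut on the plate. Tray corners are clear. The scene view agrees: grip at ≈ (278,180), cap at ≈ (349,169).

```bash
cat > h.py <<'E'
from cell import env
import cv2,numpy as np
def ray(c,uv):
    d=np.array([c["k1"],0,0,0,0.])
    p=cv2.undistortPoints(np.array([[uv]],float),c["K"],d)[0,0]
    return c["pose"][:3,:3]@np.r_[p,1],c["pose"][:3,3]
def at(c,uv,z):
    r,o=ray(c,uv);return (o+r*(z-o[2])/r[2])[:2]
def proj(c,P):
    T=np.linalg.inv(c["pose"]);return cv2.projectPoints(np.array(P,float).reshape(-1,1,3),cv2.Rodrigues(T[:3,:3])[0],T[:3,3],c["K"],np.array([c["k1"],0,0,0,0.]))[0][:,0]
E
python3 - <<'E'
from h import *
from scipy.optimize import least_squares
t=env.read_camera("top");s=env.read_camera("scene")
T=lambda x,y:((x-1.5)/4+265,(y-1.5)/4+135); S=lambda x,y:((x-2)/5+235,(y-2)/5+155)
cors=[(t,T(35,172),(100,125,66)),(t,T(480,38),(100,-125,66)),(t,T(605,388),(-100,-125,66)),(t,T(150,533),(-100,125,66)),
 (s,S(495,412),(-100,125,66)),(s,S(673,135),(-100,-125,66)),(s,S(45,300),(100,125,66))]
extra=[(t,T(465,372),(-68,-42,126)),(s,S(572,72),(-68,-42,126)),(t,T(372,125),(62,-42,99)),(s,S(285,75),(62,-42,99))]
def W(p,P):
    c,q=np.cos(p[2]),np.sin(p[2]);return [p[0]+c*P[0]-q*P[1],p[1]+q*P[0]+c*P[1],P[2]]
obs=cors+extra
f=lambda p:np.concatenate([proj(c,W(p,P))[0]-uv for c,uv,P in obs])
r=least_squares(f,[520,10,.25],loss="soft_l1");p=r.x
print(p,np.degrees(p[2]));print(np.round(f(p).reshape(-1,2),1).tolist())
print("post top",at(t,T(465,372),126),at(s,S(572,72),126),"model",W(p,(-68,-42,126)))
g=at(t,T(236,168),108),at(s,S(214,117),108);print("grip",g)
R=np.array([[np.cos(p[2]),np.sin(p[2])],[-np.sin(p[2]),np.cos(p[2])]])
for q in g: print("grip in shaker",R@(q-p[:2]))
st=env.state();print(st["eef_pos"],st["tcp_rot"])
E
```

```text
[5.29205348e+02 9.93484547e+01 2.83109637e-01] 16.220987324062058
[[-2.4, -1.6], [2.3, -4.3], [3.4, 0.9], [-1.1, 2.8], [1.5, 1.4], [1.5, -1.7], [-5.2, 0.7], [1.0, 0.7], [-1.3, -0.8], [-0.2, -0.0], [-1.6, -0.5]]
post top [477.01837281  41.93460799] [471.55026704  41.56161712] model [np.float64(475.644730306841), np.float64(40.025101606726906), 126]
grip (array([579.03026151, 144.19197699]), array([581.92160381, 139.00097981]))
grip in shaker [60.36817167 29.14013277]
grip in shaker [61.69434587 23.34810601]
[ 266.63591119 -565.12293264  201.52210092] [-3.14101765e+00 -3.85509626e-05  4.40822316e-01]
```

Run:
```python
from h import *
from scipy.optimize import least_squares
t=env.read_camera("top");s=env.read_camera("scene")
T=lambda x,y:((x-1.5)/4+265,(y-1.5)/4+135); S=lambda x,y:((x-2)/5+235,(y-2)/5+155)
obs=[(t,T(35,172),(1,1,66)),(t,T(480,38),(1,-1,66)),(t,T(605,388),(-1,-1,66)),(t,T(150,533),(-1,1,66)),
 (s,S(495,412),(-1,1,66)),(s,S(673,135),(-1,-1,66)),(s,S(45,300),(1,1,66)),
(t,T(465,372),(-68,-42,126)),(s,S(572,72),(-68,-42,126)),(t,T(372,125),(62,-42,99)),(s,S(285,75),(62,-42,99))]
def W(p,P):
    if abs(P[0])==1:P=(P[0]*p[3],P[1]*p[4],P[2])
    c,q=np.cos(p[2]),np.sin(p[2]);return np.array([p[0]+c*P[0]-q*P[1],p[1]+q*P[0]+c*P[1],P[2]])
f=lambda p:np.concatenate([proj(c,W(p,P))[0]-uv for c,uv,P in obs])
p=least_squares(f,[520,10,.25,100,125],loss="soft_l1").x
print(p,np.degrees(p[2]));print(np.round(f(p).reshape(-1,2),1).tolist())
# grip: triangulate top centre
A=[];b=[]
for c,uv in((t,T(236,168)),(s,S(214,117))):
    r,o=ray(c,uv);r/=np.linalg.norm(r);M=np.eye(3)-np.outer(r,r);A.append(M);b.append(M@o)
print("grip tri",np.linalg.lstsq(np.vstack(A),np.hstack(b),rcond=None)[0])
c,q=np.cos(p[2]),np.sin(p[2]);R=np.array([[c,q],[-q,c]])
for cc,uv in((t,T(236,168)),(s,S(214,117))):print(R@(at(cc,uv,108)-p[:2]))
# predicted outlines of grip top for y=22..32 in top crop & scene crop
for y in(22,26,30):
  g=[W(p,(62+a*6.5,y+b*12,108)) for a in(-1,1) for b in(-1,1)]
  print(y,((proj(t,g)-[265,135])*4+1.5).round().tolist(),((proj(s,g)-[235,155])*5+2).round().tolist())
for P in((62,26,108),(-68,-42,126)):
  w=W(p,P);print(w)
```

```text
[5.27526362e+02 9.99748933e+01 2.78377437e-01 9.48631437e+01
 1.19513386e+02] 15.949852274473644
[[0.8, 0.4], [0.7, -0.2], [-0.4, 0.5], [0.1, 0.2], [-0.0, -0.3], [-0.7, -0.7], [-1.4, 0.2], [0.6, 1.8], [-0.7, -0.4], [-0.3, 0.9], [-1.1, -0.3]]
grip tri [578.03152602 144.15324585 111.35042617]
[61.67180586 28.36177889]
[63.02537413 22.57609268]
22 [[276.0, 169.0], [229.0, 183.0], [268.0, 144.0], [221.0, 158.0]] [[243.0, 108.0], [219.0, 132.0], [215.0, 102.0], [190.0, 126.0]]
26 [[268.0, 171.0], [221.0, 186.0], [260.0, 146.0], [213.0, 161.0]] [[239.0, 112.0], [215.0, 136.0], [211.0, 106.0], [186.0, 130.0]]
30 [[260.0, 174.0], [213.0, 188.0], [252.0, 148.0], [205.0, 163.0]] [[235.0, 116.0], [210.0, 141.0], [207.0, 110.0], [181.0, 135.0]]
[579.9948282  142.01130691 108.        ]
[473.68561522  40.90566297 126.        ]
```

```bash
python3 -m crank '[[585,-506,0,-81,28],[585,-506,0,-81,28],[585,-506,0,-81,28],[585,-506,0,-81,28],[585,-506,0,-81,28],[585,-506,0,-81,28],[585,-506,0,-81,28],[585,-506,0,-81,28],[585,-506,0,-81,28],[585,-506,0,-81,28]]'
cat > where.py <<'E'
import sys
from h import *
# usage: where.py x y z yawdeg -> remaining tool-frame move from measured pose
g=list(map(float,sys.argv[1:5]));s=env.state();y=s["tcp_rot"][2];d=np.array(g[:3])-s["eef_pos"]
print("t",round(s["t"],2),np.round(s["eef_pos"],1),"yaw",round(np.degrees(y),2),"F",np.round(s["ft_force"],1),"op",round(s["opening"]*95.1,1),"grip",s["grip_force"])
print("dx %.1f dy %.1f dz %.1f turn %.1f"%(np.cos(y)*d[0]+np.sin(y)*d[1],np.sin(y)*d[0]-np.cos(y)*d[1],-d[2],np.degrees(y)-g[3]))
E
python3 where.py 580 142 150 106
```

```text
t: 1.13
eef_pos: [435.8, -182.4, 202.1]
tcp_rot: [3.141, 0.0, 1.697]
ft_force: [0.6, -0.8, -0.8]
opening: 0.356
grip_force: 0.0
t 1.13 [ 435.8 -182.4  202.1] yaw 97.21 F [ 0.6 -0.8 -0.8] op 33.8 grip 0.0
dx 303.7 dy 183.8 dz 52.1 turn -8.8
```

```bash
python3 -m crank '[[304,184,0,-9,28],[304,184,0,-9,28],[304,184,0,-9,28],[304,184,0,-9,28],[304,184,0,-9,28],[304,184,0,-9,28],[304,184,0,-9,28],[304,184,50,-9,28],[304,184,50,-9,28],[304,184,50,-9,28]]' >/dev/null; python3 where.py 580 142 150 106
```

```text
t 1.97 [581.3 143.6 147.3] yaw 106.06 F [ 0.4  0.2 -0.4] op 28.4 grip 0.0
dx -1.2 dy -1.7 dz -2.7 turn 0.1
```

Run:
```python
from h import *
s=env.read_camera("scene")["img"][95:255,215:375];t=env.read_camera("top")["img"][115:275,275:435]
cv2.imwrite("pics/n1.png",cv2.resize(np.hstack([s,t]),(800,400),interpolation=cv2.INTER_CUBIC))
```

```text
(no output)
```

View pics/n1.png

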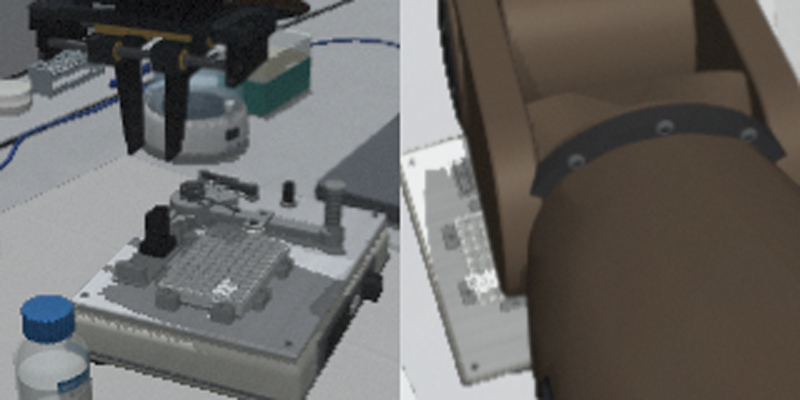

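The scene view shows the open fingers straddling the grip: tips at crop (135,152) and (170,157), grip at (157,210). I'll descend.

```bash
python3 -m crank '[[-1,-1,12,0,28],[-1,-1,24,0,28],[-1,-1,34,0,28],[-1,-1,39,0,28],[-1,-1,44,0,28],[-1,-1,44,0,28]]' >/dev/null; python3 where.py 580 142 103 106
```

```text
t 2.57 [580.9 137.8 107.5] yaw 105.84 F [-0.3  0.2  0.1] op 28.0 grip 0.0
dx 4.3 dy 0.3 dz 4.5 turn -0.2
```

```bash
python3 -m crank '[[4,0,4,0,28],[4,0,4,0,28],[4,0,4,0,5],[4,0,4,0,5],[4,0,4,0,5],[4,0,4,0,5],[4,0,4,0,5],[4,0,4,0,5]]' >/dev/null; python3 where.py 580 142 103 106
```

```text
t 3.23 [579.9 142.1 103.9] yaw 105.87 F [-0.  -0.5  0.3] op 5.7 grip 0.0
dx -0.1 dy 0.0 dz 0.9 turn -0.1
```

Run:
```python
from h import *
c=env.read_camera("scene");s=c["img"][135:235,225:365]
cv2.imwrite("pics/n2.png",cv2.resize(s,(700,500),interpolation=cv2.INTER_CUBIC))
st=env.state();print(((proj(c,[st["eef_pos"],st["eef_pos"]-[0,0,19]])-[225,135])*5).round())
```

```text
[[261. 228.]
 [262. 269.]]
```

View pics/n2.png

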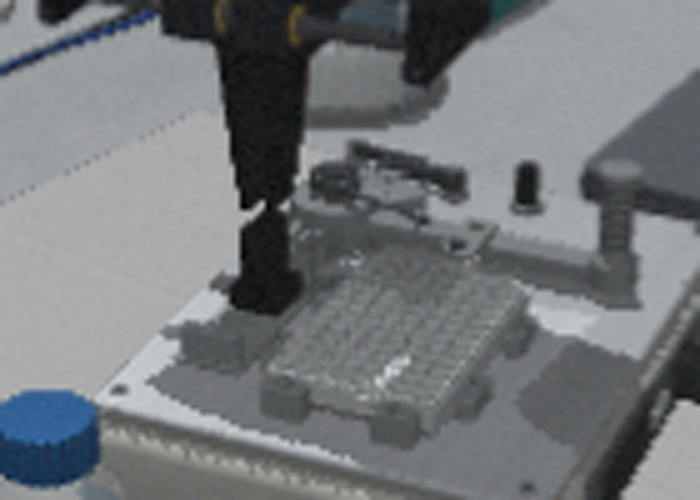

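Run:
```python
from h import *
c=env.read_camera("scene")
a=np.radians(106);y=np.array([np.sin(a),-np.cos(a),0]);x=np.array([np.cos(a),np.sin(a),0])
for z in(147.3,147.3-19):
  P=np.array([581.3,143.6,z]);print(z,(proj(c,[P-14*y,P+14*y,P-14*y+10*x,P+14*y+10*x,P-26*y,P+26*y])-[215,95]).dot(2.5).round().tolist())
print(env.state(), env.tips_ahead)
```

```text
147.3 [[168.0, 169.0], [136.0, 163.0], [162.0, 174.0], [131.0, 168.0], [181.0, 172.0], [123.0, 161.0]]
128.3 [[168.0, 191.0], [137.0, 185.0], [163.0, 196.0], [132.0, 190.0], [182.0, 193.0], [124.0, 182.0]]
{'t': 3.3333, 'joints': array([ 1.29859591e-01,  5.63935278e-01,  1.72947664e+00, -1.12063134e-04,
        8.48139278e-01, -1.47176993e-01]), 'qvel': array([ 2.69914266e-03, -2.26928362e-03,  1.91704658e-04, -3.71309219e-04,
       -7.21097279e-04, -1.67442206e-05]), 'tau': array([ 6.74901501e-03, -6.11172080e+01, -2.09597147e+01,  5.70294459e-02,
        4.83461504e-02, -1.89917978e-04]), 'eef_pos': array([579.91669751, 142.16939174, 103.83007478]), 'tcp_rot': array([3.14156398e+00, 8.92260769e-05, 1.84790702e+00]), 'ft_force': array([-0.6628298 ,  0.00897986,  0.34707063]), 'moment': array([ 0.05776671, -0.15194559,  0.02996527]), 'grip_force': 0.0, 'opening': 0.05199461412154525} 19.0
```

Run:
```python
import cv2
a=cv2.imread("pics/n2.png")[130:330,180:340];cv2.imwrite("pics/n2c.png",cv2.convertScaleAbs(cv2.resize(a,(640,600)),alpha=3,beta=10)[:,:])
```

```text
(no output)
```

View pics/n2c.png

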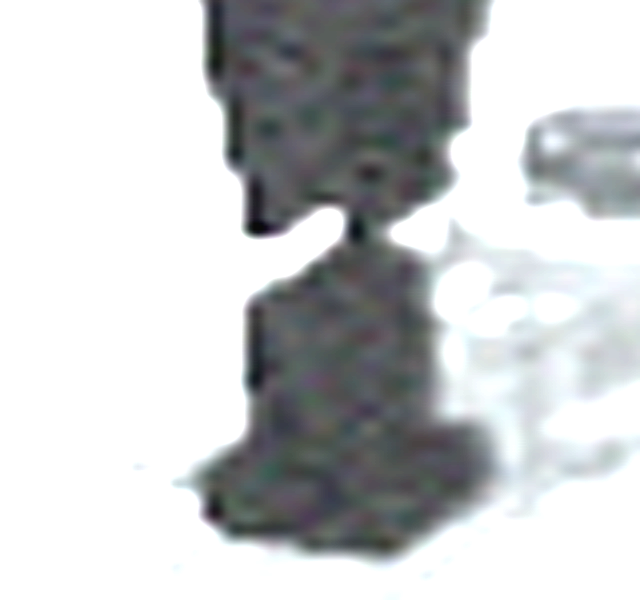

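The picture shows the closed fingertips at (255,207), level with the grip's top. The state predicts (262,269), so they stand about 28 mm higher than it says, or they're behind the grip. An opening of 5.7 mm confirms the grip was missed. I'll reopen and feel downwards in small steps.

```bash
python3 -m crank '[[0,0,-3,0,28],[0,0,-3,0,28],[0,0,-3,0,28],[0,0,0,0,28],[0,0,2,0,28],[0,0,4,0,28],[0,0,4,0,28]]' >/dev/null; python3 where.py 580 142 75 106
python3 - <<'E'
from h import *
# blind check: column profile of dark pixels in the scene view around the fingers
im=env.read_camera("scene")["img"];g=im.max(2)
for r in range(168,200,2):print(r,''.join('#' if v<60 else '.' for v in g[r,262:300]))
E
```

```text
t 3.92 [579.7 142.1  99.2] yaw 105.87 F [-0.4  0.3  0.2] op 27.6 grip 0.0
dx -0.2 dy 0.3 dz 24.2 turn -0.1
168 .....#######.........########.........
170 .....#######.........###########......
172 .....#######.........##########...#...
174 ......#####..........######.######....
176 ......###............######...........
178 ...............##########.............
180 ............###########...............
182 ...........##########.................
184 ...........##########.................
186 ...........##########.................
188 ...........##########.................
190 ...........#############..............
192 .........###############..............
194 .........##############...............
196 ..........###########.................
198 ......................................
```

```bash
python3 -m crank '[[0,0,2,0,28],[0,0,4,0,28],[0,0,6,0,28],[0,0,6,0,28]]' >/dev/null; python3 where.py 580 142 75 106
python3 - <<'E'
from h import *
im=env.read_camera("scene")["img"];g=im.max(2)
for r in range(168,200,2):print(r,''.join('#' if v<60 else '.' for v in g[r,262:300]))
E
```

```text
t 4.3 [579.7 142.1  93.3] yaw 105.88 F [0.1 0.9 0.1] op 27.8 grip 0.0
dx -0.2 dy 0.2 dz 18.3 turn -0.1
168 ....########.........########.........
170 .....#######.........############.....
172 .....#######.........##########.#.#...
174 .....#######.........#############....
176 ......######.........######...........
178 ......####.....############...........
180 .......#....##############............
182 ...........#############..............
184 ...........##########.................
186 ...........##########.................
188 ...........##########.................
190 ...........#############..............
192 .........###############..............
194 .........##############...............
196 ..........###########.................
198 ......................................
```

```bash
python3 -m crank '[[0,0,2,0,28],[0,0,4,0,28],[0,0,5,0,28],[0,0,5,0,28]]' >/dev/null; python3 where.py 580 142 75 106;python3 -m crank '[[0,0,2,0,28],[0,0,4,0,28],[0,0,4,0,28]]' >/dev/null; python3 where.py 580 142 75 106
python3 - <<'E'
from h import *
im=env.read_camera("scene")["img"];g=im.max(2)
for r in range(168,200,2):print(r,''.join('#' if v<60 else '.' for v in g[r,262:300]))
E
```

```text
t 4.68 [579.8 142.1  88.5] yaw 105.87 F [ 0.3 -0.8  0.3] op 28.2 grip 0.0
dx -0.2 dy 0.2 dz 13.5 turn -0.1
t 4.93 [579.7 142.1  84.4] yaw 105.88 F [0.  0.9 0.4] op 27.9 grip 0.0
dx -0.2 dy 0.2 dz 9.4 turn -0.1
168 ....########.........########.........
170 ....########.........############.....
172 .....#######.........##########.##....
174 .....#######.........#############....
176 .....#######.........#######..........
178 .....#######...#############..........
180 ......#####################...........
182 ......####.################...........
184 ...........###############............
186 ...........#############..............
188 ...........##########.................
190 ...........#############..............
192 .........###############..............
194 .........##############...............
196 ..........###########.................
198 ......................................
```

Nominal tips are now below the tray height with no contact, so the TCP height really does read about 28 mm too low. I'll go on down 7 mm and close.

```bash
python3 -m crank '[[0,0,2,0,28],[0,0,4,0,28],[0,0,6,0,28],[0,0,7,0,28],[0,0,7,0,5],[0,0,7,0,5],[0,0,7,0,5],[0,0,7,0,5],[0,0,7,0,5]]' >/dev/null; python3 where.py 580 142 75 106
```

```text
t 5.73 [581.7 142.6  78. ] yaw 105.85 F [ 7.6  3.2 -6. ] op 12.9 grip 29.955669343471527
dx -0.1 dy -1.8 dz 3.0 turn -0.2
```

Gripped: 12.9 mm at 30 N. Now I'll draw the lock along tool +x.

```bash
python3 -m crank '[[2,2,0,0,5],[5,2,0,0,5],[8,2,0,0,5],[12,2,0,0,5],[16,2,0,0,5],[20,2,0,0,5],[24,2,0,0,5],[24,2,0,0,5]]' >/dev/null; python3 where.py 571.8 177 78 106
```

```text
t 6.4 [575.2 166.8  77.9] yaw 105.9 F [1.1 2.4 1.6] op 13.0 grip 29.968382120132446
dx 10.8 dy -0.5 dz -0.1 turn -0.1
```

```bash
python3 -m crank '[[2,0,0,0,5],[4,0,0,0,5],[6,0,0,0,5],[6,0,0,0,5]]' >/dev/null; python3 where.py 571.8 177 78 106;  python3 -m crank '[[2,0,0,0,5],[4,0,0,0,5],[4,0,0,0,5]]' >/dev/null; python3 where.py 571.8 177 78 106
```

```text
t 6.73 [573.7 171.9  77.9] yaw 105.88 F [1.2 0.3 3.3] op 12.9 grip 29.967531859874725
dx 5.4 dy -0.5 dz -0.1 turn -0.1
t 6.98 [573.  174.5  77.9] yaw 105.91 F [ 4.5 -8.1  2.4] op 12.6 grip 29.9943807721138
dx 2.7 dy -0.5 dz -0.1 turn -0.1
```

```bash
python3 -m crank '[[2,0,0,0,5],[4,0,0,0,5],[4,0,0,0,5],[4,0,0,0,5]]' >/dev/null; python3 where.py 571.8 177 78 106
```

```text
t 7.32 [572.7 175.9  77.8] yaw 105.9 F [  9.4 -25.4   1.1] op 12.7 grip 29.99533474445343
dx 1.3 dy -0.6 dz -0.2 turn -0.1
```

End stop reached: 25 N reaction after about 34 mm of travel. I'll release and rise, then go above the post.

```bash
python3 -m crank '[[4,0,0,0,30],[4,0,0,0,30],[4,0,0,0,30],[4,0,-10,0,30],[4,0,-40,0,30],[4,0,-70,0,45],[4,0,-70,0,45]]' >/dev/null; python3 where.py 475 41 145 16
```

```text
t 7.9 [572.3 183.9 153.6] yaw 105.91 F [0.5 0.4 0.7] op 38.6 grip 0.0
dx -110.8 dy -132.7 dz 8.6 turn 89.9
```

```bash
python3 -m crank '[[-111,-133,5,90,45],[-111,-133,5,90,45],[-111,-133,5,90,45],[-111,-133,5,90,45],[-111,-133,5,90,45],[-111,-133,5,90,45],[-111,-133,5,90,45],[-111,-133,5,90,45],[-111,-133,5,90,45],[-111,-133,5,90,45]]' >/dev/null; python3 -m crank '[[0,0,0,18,45],[0,0,0,18,45],[0,0,0,18,45],[0,0,0,18,45]]' >/dev/null;python3 where.py 475 41 145 16
python3 - <<'E'
from h import *
c=env.read_camera("scene");s=c["img"][95:255,215:375];t=env.read_camera("top")["img"][115:275,275:435]
cv2.imwrite("pics/n3.png",cv2.resize(np.hstack([s,t]),(800,400),interpolation=cv2.INTER_CUBIC))
E
```

```text
t 9.07 [472.7  40.2 143.2] yaw 16.11 F [-0.1 -0.5 -0.2] op 44.7 grip 0.0
dx 2.4 dy -0.2 dz -1.8 turn 0.1
```

View pics/n3.png

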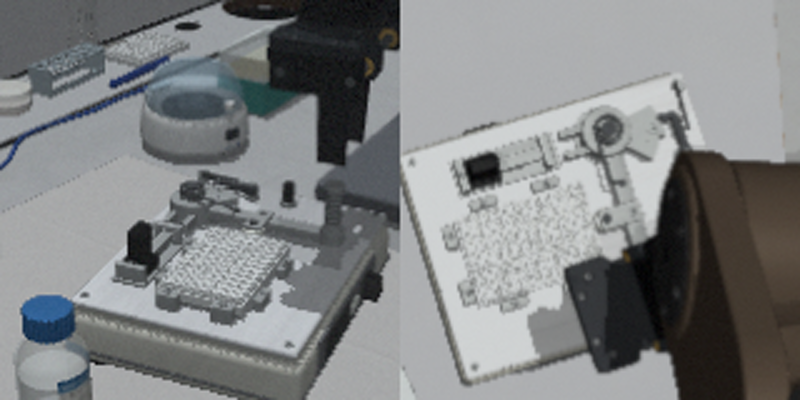

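Run:
```python
from h import *
c=env.read_camera("scene");a=np.radians(16);x=np.array([np.cos(a),np.sin(a),0]);y=np.array([-np.sin(a),np.cos(a),0])
P=np.array([472.7,40.2,152])
for k in(1,-1):print([((proj(c,[P+k*d*y+e*x])[0]-[215,95])*2.5).round().tolist() for d in(22,34) for e in(-10,10)])
print(((proj(c,[P])[0]-[215,95])*2.5).round())
g=c["img"].max(2)
for r in range(140,182,2):print(r,''.join('#' if v<60 else '.' for v in g[r,335:370]))
```

```text
[[341.0, 168.0], [316.0, 164.0], [336.0, 174.0], [312.0, 169.0]]
[[356.0, 147.0], [333.0, 143.0], [360.0, 142.0], [337.0, 138.0]]
[337. 155.]
140 ........##################.........
142 ........##################.........
144 ........##################.........
146 .......###################.........
148 .......##################..........
150 .......##################..........
152 .......############................
154 .......###########.................
156 .......###########.................
158 .......###########.................
160 ..............####.................
162 ...................................
164 ...................................
166 ...................................
168 ...................................
170 .......##..........................
172 .......####.......#................
174 .......####......########..........
176 .................#################.
178 ...........#...............########
180 ...............#..............#....
```

The lock grip stands at the far end of its track (crop 140,235). The fingers straddle the post (cap at 333,185). Descending.

```bash
python3 -m crank '[[2,0,12,0,45],[2,0,24,0,45],[2,0,36,0,45],[2,0,44,0,45],[2,0,50,0,45],[2,0,54,0,45],[2,0,54,0,45]]' >/dev/null; python3 where.py 475 41 86 16;python3 -m crank '[[0,0,2,0,45],[0,0,3,0,5],[0,0,3,0,5],[0,0,3,0,5],[0,0,3,0,5],[0,0,3,0,5]]' >/dev/null; python3 where.py 475 41 86 16
```

```text
t 9.8 [474.5  40.5  88.3] yaw 16.29 F [-0.1 -0.5  0.2] op 45.0 grip 0.0
dx 0.6 dy -0.3 dz 2.3 turn 0.3
t 10.3 [474.8  40.5  86. ] yaw 16.26 F [ 0.8  1.8 -0.4] op 17.2 grip 7.97023042979923
dx 0.3 dy -0.4 dz 0.0 turn 0.3
```

```bash
python3 -m crank '[[0,0,0,0,5],[0,0,0,0,5],[0,3,0,-2,5],[0.5,7,0,-3,5],[0.6,13,0,-6,5],[1.5,19,0,-9,5],[2.6,26,0,-12,5],[2.6,26,0,-12,5]]' >/dev/null; python3 where.py 475 41 86 16
```

```text
t 10.97 [484.1  15.9  85.9] yaw 28.36 F [-3.1  2.4  5.4] op 15.9 grip 29.999767864937894
dx 3.9 dy -26.4 dz -0.1 turn 12.4
```

```bash
python3 -m crank '[[0.2,7,0,-3,5],[0.6,13,0,-6,5],[1.5,19,0,-9,5],[2.6,26,0,-12,5],[4,32,0,-14,5],[5.8,38,0,-17,5],[5.8,38,0,-17,5]]' >/dev/null; python3 where.py 475 41 86 16
```

```text
t 11.55 [505.7 -14.9  85.7] yaw 45.33 F [-12.   -2.   10.8] op 15.8 grip 30.000739935640013
dx 18.2 dy -61.1 dz -0.3 turn 29.3
```

```bash
python3 -m crank '[[-1,2,0,-1,5],[-1,4,0,-2,5],[-1,6,0,-3,5],[-1,6,0,-3,5]]' >/dev/null; python3 where.py 475 41 86 16
python3 - <<'E'
from h import *
s=env.read_camera("scene")["img"][95:255,215:375];t=env.read_camera("top")["img"][115:275,275:435]
cv2.imwrite("pics/n4.png",cv2.resize(np.hstack([s,t]),(800,400),interpolation=cv2.INTER_CUBIC))
E
```

```text
t 11.88 [509.7 -19.1  85.8] yaw 48.2 F [-7.7  1.3  8.1] op 15.8 grip 30.00089139733973
dx 21.7 dy -65.9 dz -0.2 turn 32.2
```

View pics/n4.png

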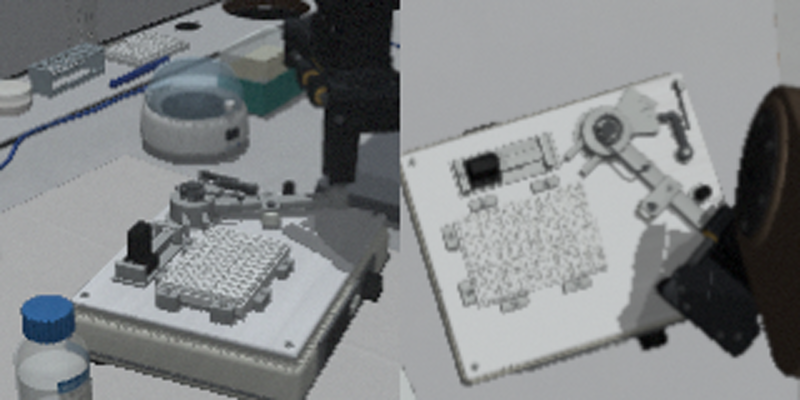

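The arm lies close to the bumper (703,192), the plate is in its nest and the lock is drawn. By the TCP's arc the angle is about 0.54 rad, held at 30 N. Handing in.

Run:
```python
from cell import env
print(env.job_done())
```

```text
the job is handed in; nothing more can be done
None
```

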